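# Lock the blue shield box's quarter-turn fastener

### The arm

A 6-joint arm with a two-finger parallel gripper is mounted at the origin on the work surface. World frame = base frame: x ahead of the robot, y to its left, z up, the work surface at z = 0. Lengths are in mm, angles in rad, forces in N, time in s.
With the tool pointing down it reaches from about 275 to 825 mm from the base axis. Payload 4.9 kg.
Tool frame: the origin (TCP) lies at the very end of the fingers, on their centre line; the grasp point (between the pads) lies 19 mm behind it; z points along the fingers, y is the line along which they close (so a half turn about z gives the same grasp; the last joint's range is limited). The gripper opens to 85 mm and grips with 20 to 120 N. Pads are 22 mm wide; open, the fingers measure 114 mm over their backs; the gripper's body (76 mm by 85 mm) begins 54 mm behind the grasp point. The pads swing forward as they close: fully open they stand 13 mm farther back than shut.
Start: joints at [0.968, 0.326, -0.193, 1.052, 0, 1.437], TCP at [248.496, 490.681, 231.281] pointing down, gripper open.
Joint ranges: [-2.65, 2.65], [-0.97, 1.79], [-1.3, 1.35], [-1.93, 2.1], [-1.47, 1.37], [-3.14, 3.14]. Speed limits (rad/s): [2.57, 2.57, 3.14, 3.14, 3.14, 3.14].

### API

Orientations are given as a unit quaternion [x, y, z, w].
In Python, from bench import ctrl gives the robot as it stands.
- The arm moves only by the tool apply_moves, never from a script. Its argument "steps" is one flat list of numbers, 6 for each row, row after row: the shift along the tool's x, y, z in units of 40 mm (1.0 is 40 mm), then the turn, a rotation vector about the tool's x, y, z in rad. In form: [x, y, z, ax, ay, az, x, y, z, ax, ay, az, ...]. A call has 1 to 12 rows; each row is the pose to reach, as a shift and turn from the pose commanded when the call began, along the tool's axes at that moment; what a row does not reach only later rows make up. A row lasts 1/12 s, in which the tool goes at most 41.7 mm and 7.16 degrees, less where a joint would pass 70% of its speed; a pose out of reach is approached as far as the arm can. A call with a gripper value outside its range is refused whole. "gripper" is the finger opening in mm, from 0 to 85.4, set as the call begins (left out, the last holds). The fingers move at their own pace and stop on an object; "force" is the grip in N (left out, the last holds). Time passes only in rows, so rows that repeat a pose let the fingers close. It gives the time, the measured TCP pose, the force, the opening and the grip force at its end, in the units of the state.
- ctrl.state(): the state, without advancing time (a new reading comes with each control period).
- ctrl.get_image(name): name is "side" or "top"; returns a dict with "frame" (400x640x3 uint8, red, green, blue), "range_z" (400x640 float32, mm along the optical axis (not along the pixel's ray), 0 where there is no reading), "K" (3x3 intrinsics, pixels), "dist" ([k1, k2, p1, p2, k3] as OpenCV has them; the pictures are not rectified), "world_from_camera" (4x4, takes a point from camera to world coordinates). Camera axes: x right, y down, z forward; pixel columns grow to the right and rows downward; lengths in mm; the calibration is good to about 2 mm. A picture is of the moment at which its call begins.
- ctrl.job_done(): hands the job in; it is judged then, once.
Trained networks look in the newest picture that a camera, given by its name, has taken for a name from the list of things; names that differ only in an ending like _2 or _b are one class to them, and where a whole thing is asked for, a point or a joint stands for the part that bears it (a point fixed in the world has none). Each returns a list of dicts, best first, with "conf" (0 to 1); they miss things now and then, are a little off and sometimes report something else, mostly with a low value. They report only what shows in the picture. A call takes as long as a camera call. They do not tell look-alikes from the thing itself.
- ctrl.spot_in(label, camera): "pixel" ([column, row] in pixels, amid what is visible of it).
The state is a dict: "t": time; "joints": joint angles; "dq": joint speeds; "joint_efforts": joint torques, N m; "position": TCP position; "ee_rot": TCP orientation; "wrist_force": force on the tool from outside, world axes, zero at the start; "ft_torque": the same for the moment, N m; "width": opening from 0.0 (shut) to 1.0 (fully open); "gripper_force": force on a finger pad.
Only numpy, scipy, OpenCV 4.12 (cv2) and the standard library are available. Lean on these libraries where they do the work, as an engineer would, in place of code of your own. Each camera call takes 0.05 s, during which the arm holds its last target. There are 200 camera calls.

### The job

On the phone-repair bench, the lid of the blue shield box is in place but its yellow quarter-turn fastener still stands proud in the open position. Push the fastener down and, while it is down, turn it a quarter turn clockwise (seen from above) so that it locks under the lid and stays down, then let go. Leave the fastener of the black-lidded box locked as it is and do not disturb the amber jar.

Things in the scene. Friction and masses are not known exactly. Their poses are not given: they have to be found in the camera images.
- blue_stud (a point): Centre of the top of the open fastener's yellow wing grip: an upright bar 40 mm long (point y), 10 mm thick (x), 30 mm high, 44 mm above the blue lid when open (its lower edge 14 mm); z up. Pinch it from above across its thickness. The point sinks and turns with it. Full push: 10 mm straight down, spring 4 to 8 N. Flat lid all round for 35 mm; only a 7 mm lip at the lid's far edge.
- blue_turn (a joint): Turn of that fastener about its vertical axis, rad, growing clockwise seen from above: 0 open (bar in line with the red marks), 1.57 locked (green marks; end stop). A cam bar under the lid blocks it beyond about 5 degrees unless pushed 7 mm down; keep it pushed while turning. Friction 0.04 N m. Locked, a keeper holds it about 6.5 mm lower than open.
- grey_turn (a joint): Turn of the like yellow fastener on the other box, with a black lid: 1.57, already locked, and must stay so. Both boxes are fixed aluminium cases 170 x 120 mm with the lid's top 69 mm above the bench, side by side in either order; the fastener lies on the lid's midline, 45 mm off its centre, away from the lip.
- jar: Small closed amber glass jar with a black cap, 44 mm across and 65 mm high, loose on the mat between the two boxes; origin at the centre of its underside, z up. A bystander.
Things that resemble listed ones, but are neither listed nor needed, are in the scene too. What is shaped like the part that bears blue_stud but brown or white is not meant.

How it is judged (in metres and radians):
On the way:
1. the blue lid's fastener is pushed at least 6.5 mm down while still in the open direction (within about 30 degrees) (height (world z) of blue_stud below 0.1065 m and value of joint blue_turn below 0.5 rad), for 0.05 s.
At the end, for the whole second after the job is handed in: the blue lid's fastener is turned to within 12 degrees of its locked stop and stays down (at least 4 mm below its open height); the black lid's fastener is still locked (within 12 degrees); the jar stands upright within 30 mm of where it was (value of joint each of blue_turn, grey_turn above 1.35 rad and height (world z) of blue_stud below 0.109 m and distance of jar from where it was at the start of the episode below 0.03 m and angle between jar's own z axis and vertical below 0.3 rad); the robot touches nothing.
It fails at once if the black lid's fastener is unlocked (value of joint grey_turn below 1.2 rad).
It fails at once if the jar is shoved more than 30 mm or tipped (distance of jar from where it was at the start of the episode above 0.03 m or angle between jar's own z axis and vertical above 0.3 rad).
It also fails if it takes over 32 s, if anything falls off the work surface, if the arm or the gripper's body presses on something with over 40 N, if the wrist force passes 120 N, or if a joint passes its speed limit or range.

## Working session

There is one attempt and no reset: what is moved stays moved. The work goes in short steps, Python scripts to look and compute and a tool call to move; the robot and the scene stay as the last step left them, time stands still between calls to the robot, and variables do not carry over. Pictures are saved under pics/ and viewed, at most 10 in all, crops included, and the job is handed in when it is done.

Besides the shell and the picture viewer there is one more tool, called by a JSON object that holds its "method" and its "body". apply_moves: Moves the arm, as the interface text tells. Its arguments: {"type":"object","properties":{"steps":{"type":"array"},"gripper":{"type":"number"},"force":{"type":"number"}},"required":["steps"]}

```bash
mkdir -p pics; cat > h.py <<'E'
import numpy as np, cv2
from bench import ctrl
def world(im,px,z=None):
    K=np.array(im["K"]);d=np.array(im["dist"]);T=np.array(im["world_from_camera"])
    n=np.append(cv2.undistortPoints(np.array([[px]],float),K,d)[0,0],1)
    if z is None:
        c,r=int(round(px[0])),int(round(px[1])); p=im["range_z"][r-1:r+2,c-1:c+2]; p=p[p>0]
        return (T@np.append(n*np.median(p),1))[:3] if len(p) else None
    v=T[:3,:3]@n; o=T[:3,3]; return o+v*(z-o[2])/v[2]
E
python3 - <<'E'
from h import *
np.set_printoptions(precision=1,suppress=True)
for c in("top","side"):
    im=ctrl.get_image(c); cv2.imwrite(f"pics/{c}1.png",im["frame"][:,:,::-1])
    np.savez(f"{c}1.npz",**im)
    print(c,np.array(im["world_from_camera"])[:3,3])
    for l in("blue_stud","blue_turn","grey_turn","jar"):
        for r in ctrl.spot_in(l,c): print(l,r["pixel"],round(r["conf"],2),world(im,r["pixel"]))
s=ctrl.state();print(s["t"],s["position"],s["ee_rot"])
E
```

```text
top [ 330.9  188.6 1075.6]
blue_stud [301.3, 270.4] 0.5 [356.2 246.3  71.2]
blue_stud [171.9, 213.3] 0.44 [496.7 592.2  98.3]
blue_turn [340.3, 172.9] 0.62 [611.9 148.2 111.2]
blue_turn [169.3, 213.8] 0.41 [494.5 597.1 102.7]
side [ -20.2 -724.3  753.4]
blue_stud [254.4, 150.3] 0.6 [495.6 597.8 104.7]
blue_stud [348.6, 198.3] 0.5 [614.9 123.1 106.7]
blue_stud [263.5, 199.9] 0.48 [372.4 234.1 112.1]
blue_turn [260.7, 203.9] 0.68 [364.3 238.7  97.4]
blue_turn [342.4, 197.0] 0.64 [606.7 145.6 101.8]
blue_turn [254.9, 149.6] 0.64 [495.8 592.5 109.8]
grey_turn [405.6, 271.5] 0.69 [ 565.6 -206.6   81.7]
jar [385.3, 239.0] 0.69 [645.6 -34.3  39.4]
0.5 [248.5 490.7 231.3] [ 0.2  1.   0.  -0. ]
```

View pics/top1.png

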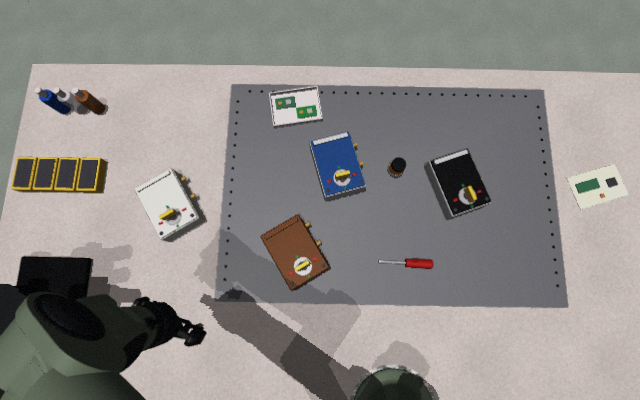

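View pics/side1.png

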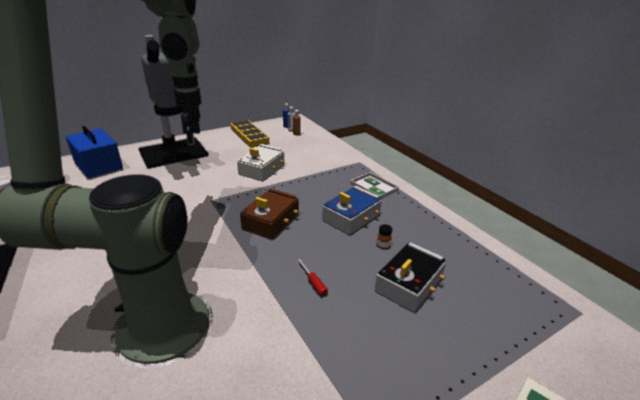

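The top view shows four fasteners: blue lid (342,176), brown lid (303,266), white lid (169,214), and black lid, locked (471,195). The jar is at (398,167). By the description I want the blue one, which the side view shows at (345,198). Next I check it in one close crop and segment the yellow bar in both views.

```bash
python3 - <<'E'
from h import *
np.set_printoptions(precision=1,suppress=True)
t=dict(np.load("top1.npz"));s=dict(np.load("side1.npz"))
a=cv2.resize(t["frame"][120:220,295:395],(400,400),interpolation=cv2.INTER_CUBIC)
b=cv2.resize(s["frame"][170:240,310:380],(400,400),interpolation=cv2.INTER_CUBIC)
cv2.imwrite("pics/crop.png",np.hstack([a,b])[:,:,::-1])
for im,(x0,y0,x1,y1) in((t,(325,160,356,192)),(s,(333,185,357,212))):
    h=cv2.cvtColor(im["frame"],cv2.COLOR_RGB2HSV)
    m=cv2.inRange(h,(18,120,80),(35,255,255)); mm=np.zeros_like(m); mm[y0:y1,x0:x1]=m[y0:y1,x0:x1]
    ys,xs=np.nonzero(mm); print("px",xs.min(),xs.max(),ys.min(),ys.max(),len(xs))
    P=np.array([np.r_[world(im,(x,y)),x,y,h[y,x,2]] for x,y in zip(xs,ys)])
    print(P[np.lexsort((P[:,3],P[:,4]))])
# lid outline corners by blue
h=cv2.cvtColor(t["frame"],cv2.COLOR_RGB2HSV); m=cv2.inRange(h,(105,120,40),(125,255,255)); mm=np.zeros_like(m); mm[125:205,300:375]=m[125:205,300:375]
ys,xs=np.nonzero(mm); r=cv2.minAreaRect(np.c_[xs,ys].astype(np.float32)); print(r)
for p in cv2.boxPoints(r): print(p,world(t,p,69))
print(np.median([world(t,(x,y))[2] for x,y in zip(xs[::20],ys[::20])]))
E
```

```text
px 335 349 170 177 59
[[632.6 125.2  70.3 348.  170.  157. ]
 [629.2 133.5  71.4 345.  171.  198. ]
 [617.6 133.  110.6 346.  171.  187. ]
 [617.6 130.4 111.  347.  171.  215. ]
 [617.6 127.7 111.  348.  171.  216. ]
 [629.5 122.5  71.2 349.  171.  174. ]
 [625.7 147.4  72.8 340.  172.  188. ]
 [615.4 146.2 107.9 341.  172.  194. ]
 [615.1 143.6 109.3 342.  172.  211. ]
 [615.  141.  109.8 343.  172.  216. ]
 [614.7 138.4 111.  344.  172.  217. ]
 [614.7 135.7 111.  345.  172.  216. ]
 [614.9 133.  110.6 346.  172.  216. ]
 [614.7 130.4 111.2 347.  172.  216. ]
 [614.9 127.7 110.9 348.  172.  217. ]
 [614.9 125.1 110.9 349.  172.  216. ]
 [623.4 158.4  70.  336.  173.  194. ]
 [611.8 156.9 110.2 337.  173.  199. ]
 [611.5 154.3 111.3 338.  173.  214. ]
 [611.6 151.6 111.3 339.  173.  217. ]
 [611.7 149.  111.1 340.  173.  218. ]
 [612.2 146.2 109.3 341.  173.  215. ]
 [611.8 143.7 111.1 342.  173.  220. ]
 [611.9 141.  110.9 343.  173.  219. ]
 [611.9 138.3 110.9 344.  173.  219. ]
 [612.  135.7 110.9 345.  173.  216. ]
 [612.1 133.  110.7 346.  173.  213. ]
 [612.1 130.4 110.7 347. 
[... 3999 characters left out ...]
.  201.   84. ]
 [609.  133.2  92.8 345.  201.   81. ]
 [610.7 130.1  94.  346.  201.   85. ]
 [611.4 125.8  96.1 347.  201.   84. ]
 [614.2 124.2  96.2 348.  201.   84. ]
 [608.2 131.7  90.1 345.  202.   81. ]
 [610.1 129.   91.  346.  202.   82. ]
 [610.6 124.3  93.4 347.  202.   82. ]
 [609.9 128.3  87.7 346.  203.   80. ]
 [612.1 125.8  88.4 347.  203.   84. ]
 [614.8 124.2  88.5 348.  203.   83. ]
 [611.5 124.7  85.4 347.  204.   90. ]]
((337.2452697753906, 162.85850524902344), (56.45518493652344, 40.65872573852539), 74.05460357666016)
[309.9 141.3] [715.6 233.   69. ]
[349.  130.1] [751.2 122.6  69. ]
[364.5 184.4] [592.5  79.4  69. ]
[325.5 195.6] [559.  186.5  69. ]
67.94285679742495
```

View pics/crop.png

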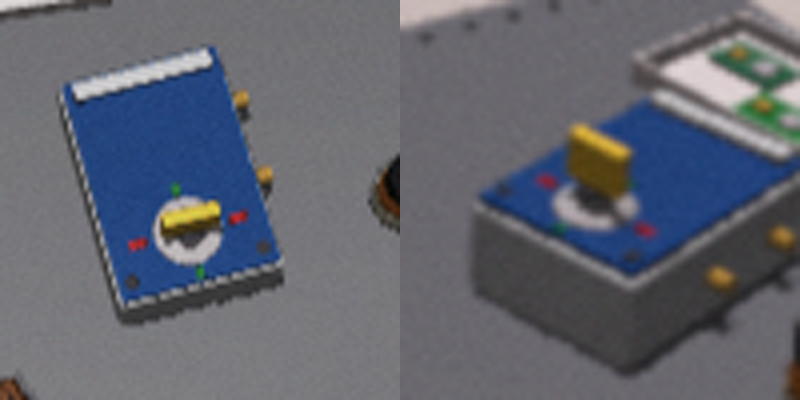

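The close crop confirms the choice: yellow bar standing along the red marks on the blue lid. The top and side views agree on a top centre near (612,142) at z≈112, against 113 expected. The box yaw is about 15.5°. Next I work out the travel.

```bash
cat > go.py <<'E'
import sys
from h import *
from scipy.spatial.transform import Rotation as R
s=ctrl.state(); q=R.from_quat(s["ee_rot"]); p=np.array(s["position"])
tgt=np.array([float(v) for v in sys.argv[1:4]])
print("units",np.round(q.inv().apply(tgt-p)/40,3),"pos",p.round(1),"j",np.round(s["joints"],3))
y=q.apply([0,1,0]);z=q.apply([0,0,1]); print("yaw y",round(np.degrees(np.arctan2(y[1],y[0])),2),"z",z.round(3),"F",np.round(s["wrist_force"],1),"t",s["t"],s["width"])
E
python3 go.py 611.5 142.5 180
```

```text
units [-12.029  -3.665   1.282] pos [248.5 490.7 231.3] j [ 0.968  0.326 -0.193  1.052  0.     1.437]
yaw y 63.14 z [-0.  0. -1.] F [-0.1 -0.4  0.3] t 0.5 1.0019309673493553
```

{"method": "apply_moves", "body": {"steps": [-1,-0.3,0,0,0,0,-2,-0.6,0,0,0,0,-3,-0.9,0,0,0,0,-4,-1.2,0,0,0,0,-5,-1.5,0,0,0,0,-6,-1.8,0,0,0,0], "gripper": 60, "force": 60}}

```text
t: 1.0
position: [430.8, 316.9, 231.5]
ee_rot: [0.232, 0.973, 0.0, 0.0]
wrist_force: [1.3, 0.7, -0.5]
width: 0.705
gripper_force: 0.0
```

```bash
python3 go.py 611.5 142.5 180
```

```text
units [-5.998 -1.852  1.288] pos [430.8 316.9 231.5] j [ 0.496  0.298 -0.232  1.04   0.     0.965]
yaw y 63.16 z [ 0.  0. -1.] F [ 1.3  0.7 -0.5] t 1.0 0.7045622296043063
```

{"method": "apply_moves", "body": {"steps": [-0.8,-0.25,0,0,0,-0.12,-1.6,-0.5,0,0,0,-0.24,-2.4,-0.75,0,0,0,-0.36,-3.2,-1,0,0,0,-0.48,-4,-1.25,0,0,0,-0.6,-4.8,-1.5,0.2,0,0,-0.72,-5.5,-1.7,0.4,0,0,-0.84,-6,-1.85,0.7,0,0,-0.96,-6,-1.85,0.9,0,0,-1.08,-6,-1.85,1.1,0,0,-1.2,-6,-1.85,1.28,0,0,-1.32,-6,-1.85,1.28,0,0,-1.44]}}

```text
t: 2.0
position: [609.4, 143.5, 178.1]
ee_rot: [-0.469, 0.883, 0.001, -0.001]
wrist_force: [-0.5, 0.4, -0.4]
width: 0.701
gripper_force: 0.0
```

{"method": "apply_moves", "body": {"steps": [0,0,0,0,0,-0.12,0,0,0,0,0,-0.24,0,0,0,0,0,-0.36,0,0,0,0,0,-0.48,0,0,0,0,0,-0.6,0,0,0,0,0,-0.72,0,0,0,0,0,-0.84,0,0,0,0,0,-0.87,0,0,0,0,0,-0.87,0,0,0,0,0,-0.87]}}

```text
t: 2.83
position: [610.3, 143.9, 180.1]
ee_rot: [0.796, -0.606, 0.0, 0.0]
wrist_force: [-0.2, 0.5, 0.5]
width: 0.705
gripper_force: 0.0
```

```bash
python3 go.py 611.5 142.5 86; python3 - <<'E'
from h import *
o=[]
for c,(x0,y0) in(("top",(275,110)),("side",(290,130))):
    im=ctrl.get_image(c); o.append(cv2.resize(im["frame"][y0:y0+120,x0:x0+100],(400,480),interpolation=cv2.INTER_CUBIC))
cv2.imwrite("pics/above.png",np.hstack(o)[:,:,::-1])
E
```

```text
units [ 0.042 -0.019  2.351] pos [610.3 143.9 180.1] j [ 0.114  0.503 -0.054  1.013 -0.    -1.726]
yaw y -164.57 z [-0. -0. -1.] F [-0.2  0.5  0.5] t 2.8333 0.7054935756393448
```

View pics/above.png

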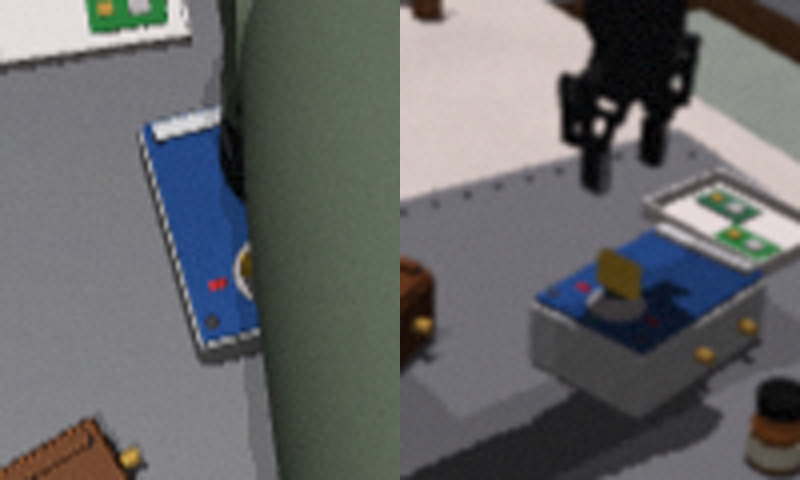

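The gripper stands straight above the bar with its fingers on either side of it (side crop, bar at about (620,275)). I descend and close.

{"method": "apply_moves", "body": {"steps": [0.04,-0.02,0.5,0,0,0,0.04,-0.02,1,0,0,0,0.04,-0.02,1.4,0,0,0,0.04,-0.02,1.8,0,0,0,0.04,-0.02,2.1,0,0,0,0.04,-0.02,2.3,0,0,0,0.04,-0.02,2.35,0,0,0,0.04,-0.02,2.35,0,0,0]}}

```text
t: 3.6
position: [611.3, 142.6, 85.7]
ee_rot: [0.796, -0.605, -0.0, 0.0]
wrist_force: [-0.8, 0.2, 0.4]
width: 0.706
gripper_force: 0.0
```

{"method": "apply_moves", "body": {"steps": [0,0,0,0,0,0,0,0,0,0,0,0,0,0,0,0,0,0,0,0,0,0,0,0,0,0,0,0,0,0,0,0,0,0,0,0,0,0,0,0,0,0,0,0,0,0,0,0], "gripper": 0, "force": 60}}

```text
t: 4.27
position: [612.3, 142.8, 86.7]
ee_rot: [0.796, -0.605, 0.001, -0.001]
wrist_force: [1.7, 0.9, 4.4]
width: 0.103
gripper_force: 61.8
```

{"method": "apply_moves", "body": {"steps": [0.01,0.01,0.05,0,0,0,0.01,0.01,0.1,0,0,0,0.01,0.01,0.15,0,0,0,0.01,0.01,0.2,0,0,0,0.01,0.01,0.24,0,0,0,0.01,0.01,0.24,0,0,0,0.01,0.01,0.24,0,0,0]}}

```text
t: 4.85
position: [612.3, 142.7, 77.1]
ee_rot: [0.796, -0.605, 0.001, -0.001]
wrist_force: [1.5, 2.7, 7.0]
width: 0.109
gripper_force: 62.3
```

```bash
python3 go.py 612 142.5 76; python3 - <<'E'
from h import *
im=ctrl.get_image("side"); cv2.imwrite("pics/push.png",cv2.resize(im["frame"][160:240,310:410],(800,600),interpolation=cv2.INTER_CUBIC)[:,:,::-1])
E
```

```text
units [0.004 0.008 0.028] pos [612.3 142.7  77.1] j [ 1.11e-01  5.99e-01 -1.75e-01  7.94e-01  1.00e-03 -1.73e+00]
yaw y -164.49 z [ 0.002  0.001 -1.   ] F [1.5 2.7 7. ] t 4.85 0.10882493671380812
```

View pics/push.png

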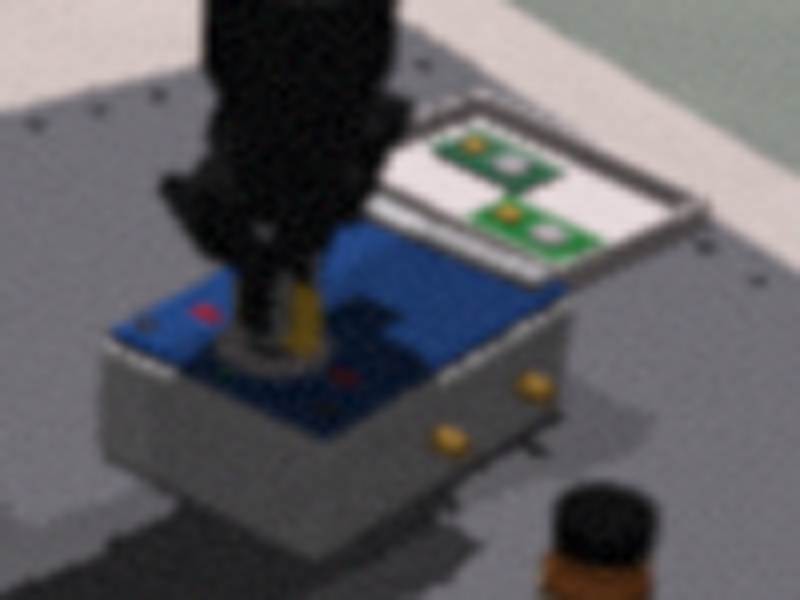

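{"method": "apply_moves", "body": {"steps": [0,0,0.02,0,0,0.1,0,0,0.02,0,0,0.2,0,0,0.02,0,0,0.3,0,0,0.02,0,0,0.4,0,0,0.02,0,0,0.5,0,0,0.02,0,0,0.6,0,0,0.02,0,0,0.7,0,0,0.02,0,0,0.8,0,0,0.02,0,0,0.8]}}

```text
t: 5.65
position: [611.8, 142.8, 76.9]
ee_rot: [-0.496, 0.868, 0.0, 0.001]
wrist_force: [0.0, 2.7, 11.0]
width: 0.104
gripper_force: 63.0
```

```bash
python3 go.py 612 142.5 76; python3 -c "
from bench import ctrl;s=ctrl.state();print(s['ft_torque'],s['gripper_force'])"
```

```text
units [ 0.004 -0.009  0.022] pos [611.8 142.8  76.9] j [ 0.111  0.599 -0.176  0.794  0.001 -0.927]
yaw y 149.49 z [ 0.002  0.001 -1.   ] F [ 0.   2.7 11. ] t 5.65 0.10390855240523926
[ 0.58775742  0.21064276 -0.03377348] 62.97515273094177
```

Halfway round, the torque is only about 0.03 N m, so it is turning freely. I continue to the stop.

{"method": "apply_moves", "body": {"steps": [0,0,0,0,0,0.1,0,0,0,0,0,0.2,0,0,0,0,0,0.3,0,0,0,0,0,0.4,0,0,0,0,0,0.5,0,0,0,0,0,0.6,0,0,0,0,0,0.7,0,0,0,0,0,0.77,0,0,0,0,0,0.8,0,0,0,0,0,0.8]}}

```text
t: 6.48
position: [611.5, 143.3, 76.9]
ee_rot: [-0.121, 0.993, 0.001, 0.001]
wrist_force: [-1.2, 2.4, 12.5]
width: 0.103
gripper_force: 63.7
```

```bash
python3 go.py 612 142.5 76; python3 -c "
from bench import ctrl;s=ctrl.state();print(s['ft_torque'],s['gripper_force'])"
```

```text
units [-0.007 -0.022  0.023] pos [611.5 143.3  76.9] j [ 0.112  0.599 -0.176  0.794  0.002 -0.131]
yaw y 103.94 z [ 0.001  0.002 -1.   ] F [-1.2  2.4 12.5] t 6.4833 0.10322728470839654
[0.70495646 0.3076382  0.78597649] 63.677966594696045
```

The torque rose to 0.79 N m at 91.5° of turn, which is the end stop. I ease the push so the keeper takes over, then open.

{"method": "apply_moves", "body": {"steps": [0,0,-0.03,0,0,-0.02,0,0,-0.06,0,0,-0.03,0,0,-0.08,0,0,-0.03,0,0,-0.08,0,0,-0.03]}}

```text
t: 6.82
position: [611.5, 143.2, 79.4]
ee_rot: [-0.136, 0.991, 0.001, 0.001]
wrist_force: [0.9, 3.2, 6.1]
width: 0.106
gripper_force: 62.2
```

{"method": "apply_moves", "body": {"steps": [0,0,0,0,0,0,0,0,0,0,0,0,0,0,0,0,0,0,0,0,0,0,0,0,0,0,0,0,0,0,0,0,0,0,0,0], "gripper": 50}}

```text
t: 7.32
position: [610.9, 141.9, 78.5]
ee_rot: [-0.135, 0.991, -0.0, -0.0]
wrist_force: [0.4, 0.6, 0.3]
width: 0.585
gripper_force: 0.0
```

{"method": "apply_moves", "body": {"steps": [0,0,-0.3,0,0,0,0,0,-0.8,0,0,0,0,0,-1.6,0,0,0,0,0,-2.4,0,0,0,0,0,-3.2,0,0,0,0,0,-4,0,0,0,1,0,-4,0,0,0,2,0,-4,0,0,0,3,0,-4,0,0,0,4,0,-4,0,0,0,5,0,-4,0,0,0,5,0,-4,0,0,0]}}

```text
t: 8.32
position: [409.4, 87.6, 238.2]
ee_rot: [-0.135, 0.991, 0.0, -0.004]
wrist_force: [-1.0, 1.1, -0.5]
width: 0.587
gripper_force: 0.0
```

```bash
python3 go.py 612 142.5 200; python3 - <<'E'
from h import *
o=[]
for c,(x0,y0) in(("top",(295,120)),("side",(310,165))):
    im=ctrl.get_image(c); np.savez(f"{c}2.npz",**im); o.append(cv2.resize(im["frame"][y0:y0+100,x0:x0+100],(400,400),interpolation=cv2.INTER_CUBIC))
    h=cv2.cvtColor(im["frame"],cv2.COLOR_RGB2HSV); m=cv2.inRange(h,(18,120,190),(35,255,255))
    b=(325,160,356,192) if c=="top" else (333,185,357,212)
    P=np.array([world(im,(x,y)) for y,x in zip(*np.nonzero(m)) if b[0]<=x<b[2] and b[1]<=y<b[3]])
    if len(P): print(c,len(P),np.median(P,0).round(1),np.percentile(P[:,2],[50,90]).round(1),P.min(0).round(),P.max(0).round())
    print([(np.round(r["pixel"]),round(r["conf"],2)) for r in ctrl.spot_in("jar",c)])
cv2.imwrite("pics/end.png",np.hstack(o)[:,:,::-1])
E
```

```text
units [-5.254 -0.033  0.913] pos [409.4  87.6 238.2] j [ 3.500e-02  8.300e-02 -4.850e-01  1.011e+00 -1.000e-03 -2.360e-01]
yaw y 105.51 z [-0.008 -0.001 -1.   ] F [-1.   1.1 -0.5] t 8.3167 0.586511234463615
top 39 [611.5 143.3 104.3] [104.3 105.4] [594. 135.  69.] [638. 150. 106.]
[(array([396., 162.]), 0.65)]
side 14 [611.1 141.2 106. ] [106. 107.] [596. 134. 105.] [628. 147. 108.]
[(array([385., 238.]), 0.83)]
```

View pics/end.png

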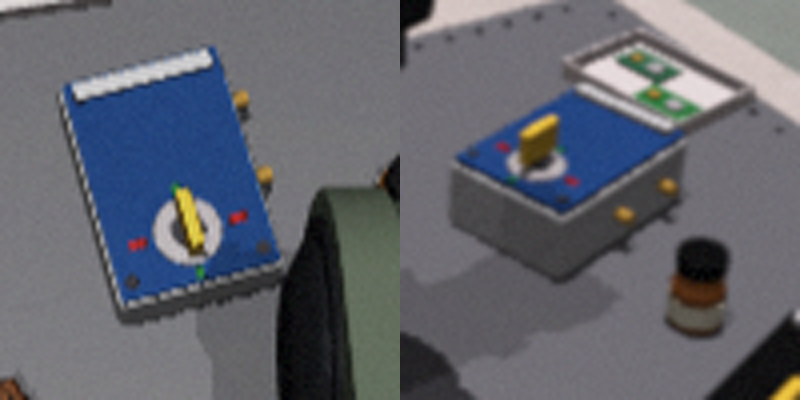

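The bar now lies along the green marks, from (182,190) to (197,250) in the crop. Its top measures about 6.5 mm lower than before, and the jar hasn't moved. I hand in.

```bash
python3 -c "
from bench import ctrl; print(ctrl.job_done())"
```

```text
the job is handed in; nothing more can be done
None
```

I pushed the blue lid's fastener down, turned it clockwise to its stop and let go; it stays locked about 6.5 mm lower, with the jar still in place and the black-lidded box never touched, and the job was handed in without a verdict shown.

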